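# Bring the film drawer up to the stop and file the carton

### The job

Hook behind the far steel lip of the wooden film drawer and drag it towards you until its front presses squarely and gently into the sprung rubber pad of the stop, pushing the pad in about half of its travel without bottoming it; hold it there a moment, then let go. Then stand the loose yellow carton gently, upright, in the empty rear bay of the drawer, leaving the drawer touching the pad. Do not disturb the other things on the counter.

Things in the scene. Friction and masses are not known exactly. Their poses are not given: they have to be found in the camera images.
- tray: Open light-wood film drawer, loose, 0.6 to 0.9 kg, 150 mm long (x) by 80 mm wide (y), walls 5 mm thick, 45 mm high, floor 5 mm. Origin: centre of its underside; +x points to its far end, away from the stop; front face at x = -75 mm. Two yellow cartons fixed in its front (x = -68 to +13 mm) reach 95 mm high. Sliding friction on the counter some 2 to 6 N.
- tray_lip (a point): Middle of the top edge of the outer face of the drawer's far steel lip: drawer x = +81 mm, 45 mm above the counter. The lip is 80 mm wide, stands 6 mm out from the far wall, and its underside is 37 mm above the counter; the counter behind it is free. Axes as the drawer's.
- tray_bay (a point): Centre of the floor of the drawer's empty rear bay: 46 mm along the drawer's x, 70 mm along its y, 40 mm deep, floor 5 mm above the counter. Axes as the drawer's.
- stop: Stop fixed to the counter between robot and drawer. Origin: on the counter 120 mm beyond the middle of the far face of its wood block (150 mm wide, 50 mm high); +x points to the drawer. Before the block stand an aluminium fence and a black rubber pad 130 mm wide (y), 6 to 46 mm high. The fence is clamped anywhere on its slide: the pad's face lies at x = -75 to -25 mm, unmeasured, to be felt or seen.
- stop_top (a point): Point 50 mm above the stop's origin, same axes. The stop's pad is sprung along x: travel 8 mm, 2 N per mm from zero (half way in is about 8 N), then hard. Home: the drawer is pressed on it with over 5 N for 0.3 s or more; over 16 N damages it. On release the pad may push the drawer back a little, until friction holds it.
- carton_yellow: Loose yellow film carton, upright, 38 mm (its x) by 60 mm (its y) by 90 mm high, 0.14 kg. Origin: centre of its underside. It fits the bay with its x along the drawer's x, either way round.
- carton_red: Dark red carton of the same size and origin, to be left alone.
- carton_green: Dark green carton of the same size and origin, to be left alone.
- stamp: Wooden hand stamp, 44 mm in diameter, 78 mm high, to be left alone. Origin: centre of its underside.
- pencil_pot: Grey pencil pot, 72 mm in diameter, 95 mm high, to be left alone. Origin: centre of its underside.
- loupe: Black standing loupe, 56 mm in diameter, 48 mm high, to be left alone. Origin: centre of its underside.
There are look-alikes about, which are no part of the job. Leave any red look-alike of the tray alone. What is shaped like the carton_yellow but purple is not meant.

How it is judged:
On the way, in this order (a step that is already met when the one before it is completed fails the run):
1. the drawer is dragged over 30 mm by fingers hooked behind its far lip (distance of tray from where it was at the start of the episode above 0.03 m and contact force between the fingers and tray above 0.5 N and x of the grasp point in the frame of tray above 0.078 m), for 0.1 s.
2. the drawer presses on the stop's pad with more than 5 N, still pulled from behind its lip (contact force between tray and stop above 5 N and contact force between the fingers and tray above 0.5 N and x of the grasp point in the frame of tray above 0.078 m), for 0.3 s.
3. the yellow carton stands upright in the rear bay (distance between carton_yellow and tray_bay below 0.015 m and angle between carton_yellow's own z axis and vertical below 0.15 rad), for 0.2 s.
At the end, for the whole second after the job is handed in: The drawer lies flat on the counter, still touching the stop's pad (over 0.2 N) and square to it within 0.08 rad; the yellow carton stands on the floor of the rear bay, within 15 mm of its centre and upright within 0.1 rad; both are at rest (contact force between tray and stop above 0.2 N and angle between the x axis of tray and the x axis of stop, either way round below 0.08 rad and angle between tray's own z axis and vertical below 0.05 rad and height (world z) of tray below 0.006 m and distance between carton_yellow and tray_bay below 0.015 m and z of carton_yellow in the frame of tray_bay below 0.005 m and angle between carton_yellow's own z axis and vertical below 0.1 rad and linear speed of each of carton_yellow, tray below 0.02 m/s).
It fails at once if the drawer presses on the stop with more than 16 N (contact force between tray and stop above 16 N).
It fails at once if the drawer is tipped by more than 0.25 rad or lifted by more than 20 mm (angle between tray's own z axis and vertical above 0.25 rad or height (world z) of tray above 0.02 m).
It fails at once if the yellow carton is dropped from over about 20 mm or thrown (contact force between the fingers and carton_yellow below 0.1 N and linear speed of carton_yellow above 0.6 m/s).
It fails at once if another thing is moved by more than 30 mm or tipped over (distance of any of carton_red, carton_green, stamp, pencil_pot, loupe from where it was at the start of the episode above 0.03 m or angle between any of carton_red, carton_green's own z axis and vertical above 0.5 rad).
It also fails if it takes over 67 s, if anything falls off the work surface, if the arm or the gripper's body presses on something with over 40 N, if the wrist force passes 120 N, or if a joint passes its speed limit or range.

### The arm

A 6-joint arm with a two-finger parallel gripper is mounted at the origin on the work surface. World frame = base frame: x ahead of the robot, y to its left, z up, the work surface at z = 0. Lengths are in m, angles in rad, forces in N, time in s.
With the tool pointing down it reaches from about 0.35 to 0.975 m from the base axis. Payload 4.9 kg.
Tool frame: the origin (TCP) lies midway between the tips of the shut fingers; the grasp point (between the pads) lies 19 mm behind it; z points along the fingers, y is the direction in which the jaws open and shut (so a half turn about z gives the same grasp; the last joint's range is limited). The gripper opens to 85 mm and grips with 20 to 120 N. Pads are 22 mm wide; open, the fingers measure 114 mm over their backs; the gripper's body (76 mm by 85 mm) begins 54 mm behind the grasp point. The pads swing forward as they close: fully open they stand 13 mm farther back than shut.
Start: joints at [-1.26, 0.053, 1.613, -0, 1.476, -0.119], TCP at [0.26, -0.568, 0.231] pointing down, gripper open.
Joint ranges: [-3.01, 3.01], [-1.01, 2.22], [0.06, 2.58], [-1.02, 4.17], [0.09, 2.62], [-3.14, 3.14]. Speed limits (rad/s): [2.57, 2.57, 3.14, 3.14, 3.14, 3.14].

### API

Orientations are given as a unit quaternion [w, x, y, z].
In Python, from plant import manip gives the robot as it stands. The module is installed in compiled form; this text tells all that it offers.
- The arm moves only by the tool move_arm, never from a script. Its argument "rows" is a list of rows, each an object of numbers: "tx", "ty", "tz": the shift along the tool's x, y, z in m; "ax", "ay", "az": the turn, a rotation vector about the tool's x, y, z in degrees; "jaw": the closure in counts, from 0 (fully open) to 255 (shut). In form: [{"tx": .., "ty": .., "tz": .., "ax": .., "ay": .., "az": .., "jaw": ..}, ...]. A call has 1 to 12 rows; each row shifts and turns the pose as measured when the row begins, along the tool's axes as they then stand; what a row does not reach is not made up. A row lasts 1/10 s, in which the tool goes at most 50 mm and 8.59 degrees, less where a joint would pass 70% of its speed; a pose out of reach is approached as far as the arm can. A call with a gripper value outside its range is refused whole. The fingers move at their own pace and stop on an object; the grip force is fixed at half the most. Time passes only in rows, so rows that do not move let the fingers close. It gives the time, the measured TCP pose, the force and the opening at its end, in the units of the state.
- manip.state(): the state, without advancing time (a new reading comes with each control period).
- manip.grab_frame(name): name is "scene" or "top"; returns a dict with "color" (384x512x3 uint8, red, green, blue), "intrinsics" (3x3 intrinsics, pixels), "R" (3x3) and "t" (3): a world point X has camera coordinates R X + t. Camera axes: x right, y down, z forward; pixel columns grow to the right and rows downward; lengths in m; the calibration is good to about 2 mm. A picture is of the moment at which its call begins. There is no depth.
- manip.job_done(): hands the job in, once; it reports no verdict.
The state is a dict: "time": time; "joint_pos": joint angles; "joint_vel": joint speeds; "joint_efforts": joint torques, N m; "tool_pos": TCP position; "tool_rot": TCP orientation; "contact_force": force on the tool from outside, world axes, zero at the start; "ft_torque": the same for the moment, N m; "gripper_width": opening from 0.0 (shut) to 1.0 (fully open).
Only numpy, scipy, OpenCV 4.12 (cv2) and the standard library are available. Lean on these libraries where they do the work, as an engineer would, in place of code of your own. Each camera call takes 0.05 s, during which the arm holds its last target.

## Working session

There is one attempt and no reset: what is moved stays moved. The work goes in short steps, Python scripts to look and compute and a tool call to move; the robot and the scene stay as the last step left them, time stands still between calls to the robot, and variables do not carry over. Pictures are saved under pics/ and viewed, and the job is handed in when it is done.

Besides the shell and the picture viewer there is one more tool, called after "Call:" as a command line: name --argument value ..., lists and objects as JSON in quotes. move_arm: Moves the arm, as the interface text tells. Its arguments: {"type":"object","properties":{"rows":{"type":"array"}},"required":["rows"]}

```bash
mkdir -p pics; python3 - <<'E'
from plant import manip
import cv2,numpy as np,pickle
s=manip.state();print({k:np.round(v,3) for k,v in s.items()})
for n in("scene","top"):
    f=manip.grab_frame(n);pickle.dump(f,open(n+'0.pkl','wb'))
    print(n,f['intrinsics'].tolist(),np.round(f['R'],3).tolist(),np.round(f['t'],3).tolist())
    cv2.imwrite(f'pics/{n}0.png',cv2.resize(f['color'][:,:,::-1],(800,600),interpolation=cv2.INTER_CUBIC))
E
```

```text
{'time': np.float64(0.0), 'joint_pos': array([-1.26 ,  0.053,  1.614,  0.   ,  1.476, -0.119]), 'joint_vel': array([ 0.001,  0.001, -0.   ,  0.001, -0.001, -0.002]), 'joint_efforts': array([ 1.0000e-03, -3.9369e+01, -3.7018e+01, -0.0000e+00,  7.0000e-03,
       -0.0000e+00]), 'tool_pos': array([ 0.26 , -0.568,  0.23 ]), 'tool_rot': array([-0.001,  0.977,  0.213, -0.   ]), 'contact_force': array([-0.442, -0.284, -0.008]), 'ft_torque': array([ 0.018, -0.012, -0.02 ]), 'gripper_width': np.float64(1.004)}
scene [[367.6949829003055, 0.0, 255.29483212800798], [0.0, 367.6949829003055, 193.50680329780687], [0.0, 0.0, 1.0]] [[-0.243, 0.97, -0.004], [0.804, 0.199, -0.561], [-0.543, -0.139, -0.828]] [0.148, -0.415, 1.502]
top [[413.57685271868246, 0.0, 257.99268691195266], [0.0, 413.57685271868246, 187.70468278040335], [0.0, 0.0, 1.0]] [[-0.016, -1.0, -0.001], [-0.997, 0.016, -0.077], [0.077, 0.0, -0.997]] [0.013, 0.564, 1.383]
```

View pics/scene0.png

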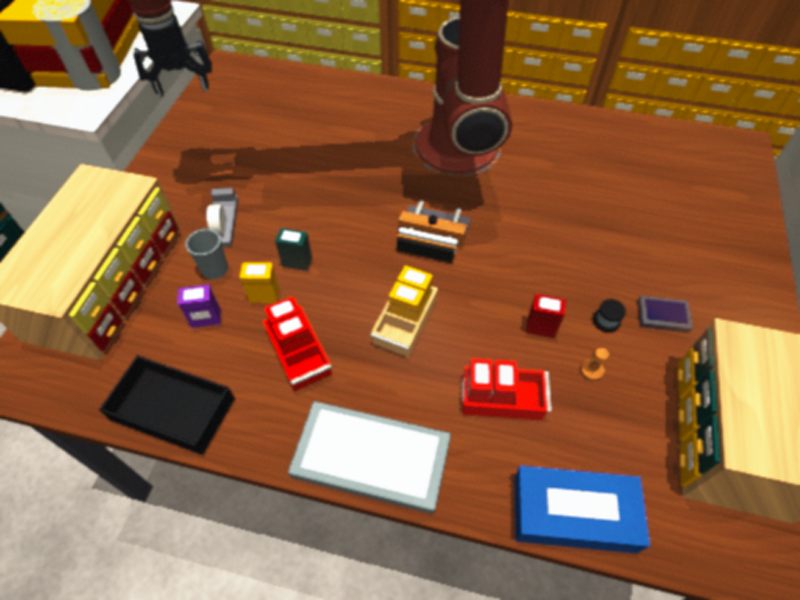

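View pics/top0.png

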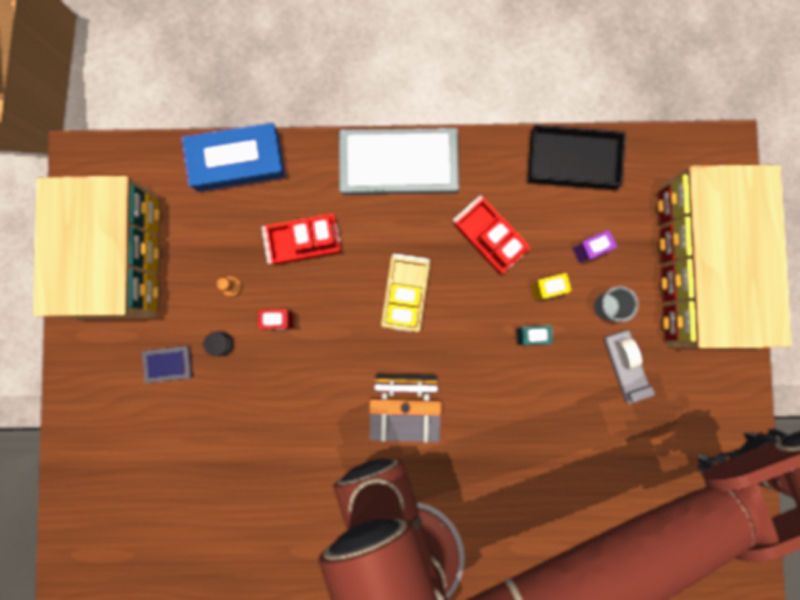

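The top picture shows the wooden drawer at about (405,292), its far lip at row ~257. The stop is at (405,405) with the black pad edge at row ~377. The loose yellow carton is at (554,286), with green to its lower left at (535,335), the pot to its right at (618,304) and purple at (597,245). I'll zoom in to measure.

```bash
python3 - <<'E'
import cv2,numpy as np,pickle
f=pickle.load(open('top0.pkl','rb'));c=f['color'][:,:,::-1]
a=c[150:290,220:300]; cv2.imwrite('pics/z1.png',cv2.resize(a,None,fx=4.2,fy=4.2,interpolation=cv2.INTER_CUBIC))
a=c[140:230,320:420]; cv2.imwrite('pics/z2.png',cv2.resize(a,None,fx=6,fy=6,interpolation=cv2.INTER_CUBIC))
f=pickle.load(open('scene0.pkl','rb'));c=f['color'][:,:,::-1]
a=c[120:240,220:320]; cv2.imwrite('pics/z3.png',cv2.resize(a,None,fx=5,fy=5,interpolation=cv2.INTER_CUBIC))
E
```

```text
(no output)
```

View pics/z1.png

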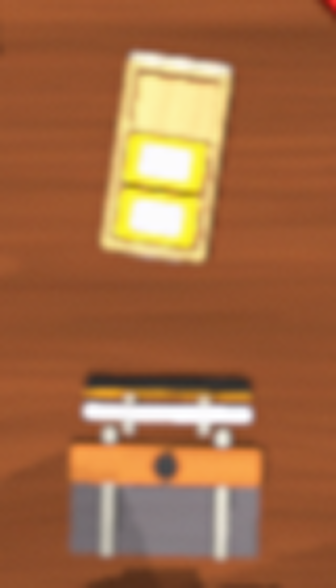

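View pics/z2.png

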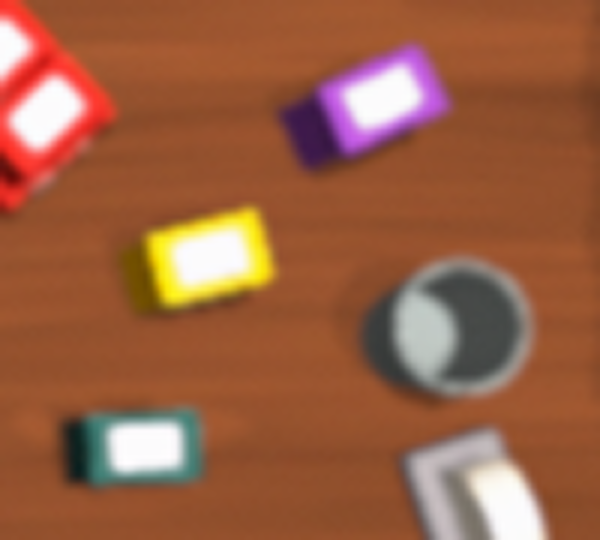

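View pics/z3.png

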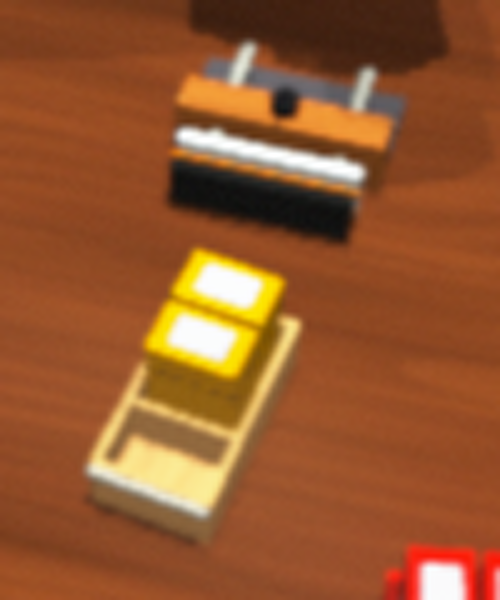

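```bash
cat > h.py <<'E'
import numpy as np
def back(f,uv,z):
    K,R,t=np.array(f['intrinsics']),np.array(f['R']),np.array(f['t'])
    d=R.T@np.linalg.inv(K)@np.array([uv[0],uv[1],1.]);o=-R.T@t
    return o+d*(z-o[2])/d[2]
def proj(f,X):
    p=np.array(f['intrinsics'])@(np.array(f['R'])@np.array(X)+np.array(f['t']));return p[:2]/p[2]
E
python3 - <<'E'
import pickle;from h import *
T=pickle.load(open('top0.pkl','rb'));S=pickle.load(open('scene0.pkl','rb'))
def z(f,l,u0,v0,s,h):
    r=[back(f,(u0+(a+.5)/s-.5,v0+(b+.5)/s-.5),h) for a,b in l];print(np.round(np.array(r)[:,:2],4).tolist());return np.array(r)
print('cam',-T['R'].T@T['t'])
print('lip,front');r=z(T,[(129,54),(233,66),(205,262),(102,247)],220,150,4.2,.045)
print('lip scene');z(S,[(88,468),(212,517)],220,120,5,.045)
print('pad');z(T,[(86,378),(252,376)],220,150,4.2,.046)
print('pad scene top,bot far');z(S,[(172,165),(352,202)],220,120,5,.046);z(S,[(170,205),(348,240)],220,120,5,.006)
print('block');z(T,[(70,447),(262,447)],220,150,4.2,.05)
print('block scene');z(S,[(178,103),(388,150)],220,120,5,.05)
print('yel');r=z(T,[(145,235),(260,207),(275,278),(162,307)],320,140,6,.09);print(r.mean(0))
for k in range(4):
    d=r[(k+1)%4]-r[k];print(np.linalg.norm(d),np.degrees(np.arctan2(d[1],d[0])))
E
```

```text
cam [0.45559937 0.0035382  1.4218358 ]
lip,front
[[0.6472, 0.0281], [0.6362, -0.0547], [0.4804, -0.0296], [0.4935, 0.0517]]
lip scene
[[0.6351, -0.0509], [0.6503, 0.0309]]
pad
[[0.3907, 0.0656], [0.3902, -0.065]]
pad scene top,bot far
[[0.3883, -0.06], [0.3908, 0.0661]]
[[0.3913, -0.061], [0.3919, 0.0665]]
block
[[0.3375, 0.0786], [0.3351, -0.0715]]
block scene
[[0.3356, -0.069], [0.343, 0.0817]]
yel
[[0.5831, -0.274], [0.5973, -0.3365], [0.5587, -0.3432], [0.544, -0.2819]]
[ 0.57077718 -0.30892996  0.09      ]
0.06408675117595368 -77.2092523171244
0.03912278873572028 -170.11338818796273
0.0630390061269201 103.46776387068414
0.03982826480295218 11.452738607181907
```

Pad face is at x≈0.390 with the stop yaw near 0. The drawer has yaw ≈ -9°, with its lip middle at about (0.642,-0.012). The yellow carton is at (0.571,-0.309), with its short axis at about 11°. I'll turn the tool first so tool x lies along the drawer's x axis.

Call:
move_arm --rows '[{"az":8.4,"jaw":100},{"az":8.4,"jaw":100},{"az":8.4,"jaw":100},{"az":8.4,"jaw":100},{"jaw":100}]'

```text
schema error: expected keys tx, ty, tz, ax, ay, az, jaw
```

```bash
cat > d.py <<'E'
import sys;import numpy as np
from plant import manip
from scipy.spatial.transform import Rotation as Ro
s=manip.state();q=s['tool_rot'];R=Ro.from_quat([q[1],q[2],q[3],q[0]]).as_matrix()
p=np.array(s['tool_pos']);print('t',round(float(s['time']),2),'tcp',np.round(p,4),'yaw',round(np.degrees(np.arctan2(R[1,0],R[0,0])),2),'tilt xy',np.round(np.degrees(R[:2,2]),2),'F',np.round(s['contact_force'],2),'T',np.round(s['ft_torque'],2),'w',round(float(s['gripper_width']),3),'j',np.round(s['joint_pos'],2))
if len(sys.argv)>3: print('delta tool mm',np.round(1000*R.T@(np.array(list(map(float,sys.argv[1:4])))-p),1))
E
python3 d.py 0.680 -0.018 0.15
```

```text
t 0.1 tcp [ 0.2602 -0.5676  0.2302] yaw 24.63 tilt xy [-0.03  0.1 ] F [0.69 0.77 0.52] T [-0.04  0.07  0.01] w 1.001 j [-1.26  0.05  1.61 -0.    1.48 -0.12]
delta tool mm [ 610.6 -324.6   80.9]
```

Call:
move_arm --rows '[{"tx":0,"ty":0,"tz":0,"ax":0,"ay":0,"az":8.4,"jaw":100},{"tx":0,"ty":0,"tz":0,"ax":0,"ay":0,"az":8.4,"jaw":100},{"tx":0,"ty":0,"tz":0,"ax":0,"ay":0,"az":8.4,"jaw":100},{"tx":0,"ty":0,"tz":0,"ax":0,"ay":0,"az":8.4,"jaw":100},{"tx":0,"ty":0,"tz":0,"ax":0,"ay":0,"az":0,"jaw":100}]'

```text
time: 0.6
tool_pos: [0.2597, -0.5658, 0.2264]
tool_rot: [-0.004, 0.996, -0.086, -0.002]
contact_force: [0.2, -0.4, 0.0]
gripper_width: 0.611
```

```bash
python3 d.py 0.680 -0.018 0.15
```

```text
t 0.6 tcp [ 0.2597 -0.5658  0.2264] yaw -9.91 tilt xy [-0.14  0.44] F [ 0.16 -0.41  0.02] T [0.01 0.02 0.06] w 0.611 j [-1.26  0.06  1.62 -0.    1.48  0.48]
delta tool mm [ 320.  -611.4   79.6]
```

Call:
move_arm --rows '[{"tx":0.023,"ty":-0.044,"tz":0,"ax":0,"ay":0,"az":0,"jaw":100},{"tx":0.023,"ty":-0.044,"tz":0,"ax":0,"ay":0,"az":0,"jaw":100},{"tx":0.023,"ty":-0.044,"tz":0,"ax":0,"ay":0,"az":0,"jaw":100},{"tx":0.023,"ty":-0.044,"tz":0,"ax":0,"ay":0,"az":0,"jaw":100},{"tx":0.023,"ty":-0.044,"tz":0,"ax":0,"ay":0,"az":0,"jaw":100},{"tx":0.023,"ty":-0.044,"tz":0,"ax":0,"ay":0,"az":0,"jaw":100},{"tx":0.023,"ty":-0.044,"tz":0,"ax":0,"ay":0,"az":0,"jaw":100},{"tx":0.023,"ty":-0.044,"tz":0,"ax":0,"ay":0,"az":0,"jaw":100},{"tx":0.023,"ty":-0.044,"tz":0,"ax":0,"ay":0,"az":0,"jaw":100},{"tx":0.023,"ty":-0.044,"tz":0,"ax":0,"ay":0,"az":0,"jaw":100}]'

```text
time: 1.6
tool_pos: [0.5567, -0.166, 0.2254]
tool_rot: [-0.004, 0.997, -0.075, -0.002]
contact_force: [0.8, 0.5, -1.3]
gripper_width: 0.611
```

```bash
python3 d.py 0.680 -0.018 0.15
```

```text
t 1.6 tcp [ 0.5567 -0.166   0.2254] yaw -8.59 tilt xy [-0.23  0.52] F [ 0.77  0.46 -1.32] T [-0.02 -0.03 -0.01] w 0.611 j [-0.42 -0.04  1.72  0.01  1.47  1.3 ]
delta tool mm [ 100.2 -164.1   76.2]
```

Call:
move_arm --rows '[{"tx":0.025,"ty":-0.041,"tz":0,"ax":0,"ay":0,"az":0,"jaw":100},{"tx":0.025,"ty":-0.041,"tz":0,"ax":0,"ay":0,"az":0,"jaw":100},{"tx":0.025,"ty":-0.041,"tz":0,"ax":0,"ay":0,"az":0,"jaw":100},{"tx":0.025,"ty":-0.041,"tz":0,"ax":0,"ay":0,"az":0,"jaw":100},{"tx":0,"ty":0,"tz":0.03,"ax":0,"ay":0,"az":0,"jaw":100},{"tx":0,"ty":0,"tz":0.03,"ax":0,"ay":0,"az":0,"jaw":100}]'

```text
time: 2.2
tool_pos: [0.6884, -0.0037, 0.1692]
tool_rot: [-0.004, 0.998, -0.06, 0.003]
contact_force: [-0.4, -0.5, -0.6]
gripper_width: 0.602
```

```bash
python3 d.py 0.680 -0.018 0.02; python3 - <<'E'
from plant import manip
import cv2
for n in("scene","top"):
    f=manip.grab_frame(n);c=f['color'][:,:,::-1]
    c=c[100:240,200:340] if n=='scene' else c[140:280,190:330]
    cv2.imwrite(f'pics/{n}1.png',cv2.resize(c,None,fx=4,fy=4,interpolation=cv2.INTER_CUBIC))
E
```

```text
t 2.2 tcp [ 0.6884 -0.0037  0.1692] yaw -6.85 tilt xy [0.36 0.49] F [-0.44 -0.5  -0.56] T [-0.01 -0.02 -0.02] w 0.602 j [-0.12  0.24  1.52  0.01  1.38  1.57]
delta tool mm [ -7.4  16.5 149. ]
```

View pics/scene1.png

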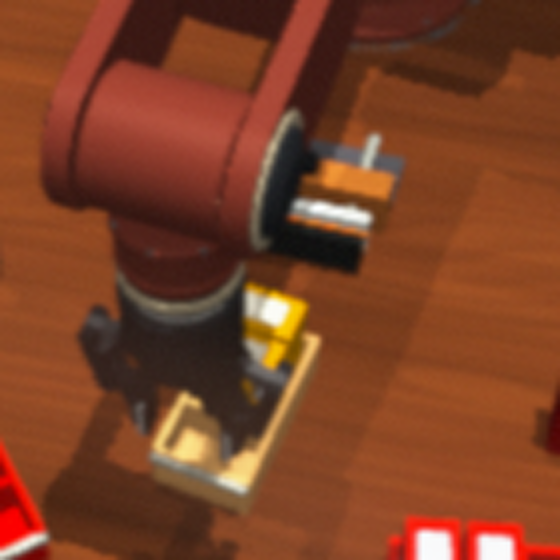

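The hand is above the drawer's rear, with the drawer undisturbed. I'll correct yaw and lateral position, then go down behind the lip.

Call:
move_arm --rows '[{"tx":-0.004,"ty":0.016,"tz":0.03,"ax":0,"ay":0,"az":2.2,"jaw":100},{"tx":0,"ty":0,"tz":0.035,"ax":0,"ay":0,"az":0,"jaw":100},{"tx":0,"ty":0,"tz":0.03,"ax":0,"ay":0,"az":0,"jaw":100},{"tx":0,"ty":0,"tz":0,"ax":0,"ay":0,"az":0,"jaw":100}]'

```text
time: 2.7
tool_pos: [0.6805, -0.0208, 0.0721]
tool_rot: [-0.004, 0.997, -0.077, 0.0]
contact_force: [0.0, -0.4, -0.9]
gripper_width: 0.609
```

```bash
python3 d.py 0.675 -0.017 0.018
```

```text
t 2.7 tcp [ 0.6805 -0.0208  0.0721] yaw -8.87 tilt xy [0.09 0.5 ] F [ 0.03 -0.37 -0.93] T [ 0.02 -0.   -0.01] w 0.609 j [-0.14  0.32  1.59  0.01  1.23  1.58]
delta tool mm [-6.  -2.4 54.2]
```

Call:
move_arm --rows '[{"tx":0,"ty":-0.002,"tz":0.02,"ax":0,"ay":0,"az":0,"jaw":100},{"tx":0,"ty":-0.002,"tz":0.02,"ax":0,"ay":0,"az":0,"jaw":100},{"tx":0,"ty":0,"tz":0.012,"ax":0,"ay":0,"az":0,"jaw":100},{"tx":0,"ty":0,"tz":0,"ax":0,"ay":0,"az":0,"jaw":100}]'

```text
time: 3.1
tool_pos: [0.6858, -0.0177, 0.025]
tool_rot: [-0.004, 0.997, -0.076, 0.006]
contact_force: [0.5, 0.3, 0.6]
gripper_width: 0.607
```

```bash
python3 d.py 0.660 -0.015 0.02; python3 - <<'E'
from plant import manip
import cv2
for n in("scene","top"):
    f=manip.grab_frame(n);c=f['color'][:,:,::-1]
    c=c[100:240,200:340] if n=='scene' else c[140:280,190:330]
    cv2.imwrite(f'pics/{n}2.png',cv2.resize(c,None,fx=4,fy=4,interpolation=cv2.INTER_CUBIC))
E
```

```text
t 3.1 tcp [ 0.6858 -0.0177  0.025 ] yaw -8.77 tilt xy [0.67 0.42] F [0.49 0.27 0.55] T [0.03 0.07 0.01] w 0.607 j [-0.14  0.38  1.6   0.01  1.15  1.58]
delta tool mm [-26.    1.3   4.7]
```

View pics/scene2.png

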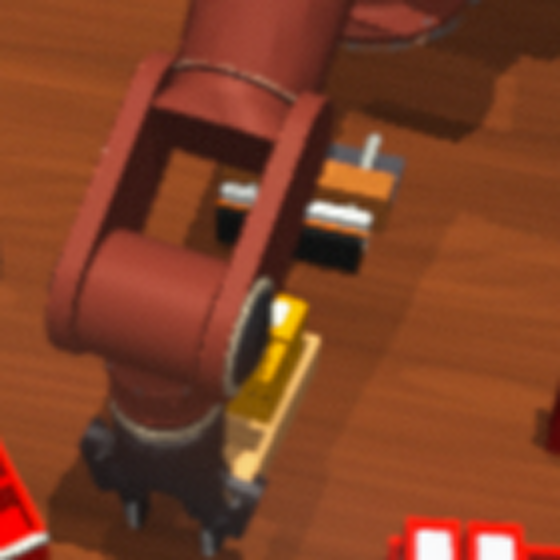

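View pics/top2.png

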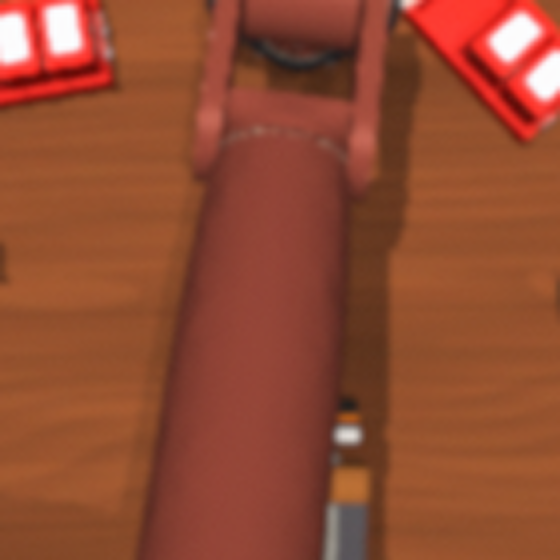

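Fingers are behind the lip. I'll lower a little and approach.

Call:
move_arm --rows '[{"tx":-0.004,"ty":0,"tz":0.009,"ax":0,"ay":0,"az":0,"jaw":100},{"tx":-0.008,"ty":0,"tz":0,"ax":0,"ay":0,"az":0,"jaw":100},{"tx":-0.008,"ty":0,"tz":0,"ax":0,"ay":0,"az":0,"jaw":100},{"tx":-0.004,"ty":0,"tz":0,"ax":0,"ay":0,"az":0,"jaw":100}]'

```text
time: 3.6
tool_pos: [0.6643, -0.0143, 0.0206]
tool_rot: [-0.004, 0.997, -0.076, 0.01]
contact_force: [0.1, 0.2, 0.2]
gripper_width: 0.607
```

```bash
python3 d.py 0.65 -0.013 0.018
```

```text
t 3.6 tcp [ 0.6643 -0.0143  0.0206] yaw -8.77 tilt xy [1.17 0.35] F [0.08 0.19 0.24] T [0.   0.02 0.06] w 0.607 j [-0.14  0.33  1.67  0.01  1.12  1.58]
delta tool mm [-14.4   0.9   2.4]
```

Call:
move_arm --rows '[{"tx":-0.004,"ty":0,"tz":0.001,"ax":0,"ay":-1.2,"az":0,"jaw":100},{"tx":-0.004,"ty":0,"tz":0,"ax":0,"ay":0,"az":0,"jaw":100},{"tx":-0.004,"ty":0,"tz":0,"ax":0,"ay":0,"az":0,"jaw":100}]'

```text
time: 3.9
tool_pos: [0.6524, -0.0123, 0.0206]
tool_rot: [-0.005, 0.997, -0.076, 0.0]
contact_force: [3.6, -0.1, -2.1]
gripper_width: 0.606
```

```bash
python3 d.py 0.65 -0.013 0.018
```

```text
t 3.9 tcp [ 0.6524 -0.0123  0.0206] yaw -8.77 tilt xy [0.09 0.54] F [ 3.6  -0.15 -2.12] T [-0.05 -0.6  -0.14] w 0.606 j [-0.14  0.32  1.68  0.01  1.14  1.58]
delta tool mm [-2.2  1.1  2.6]
```

Call:
move_arm --rows '[{"tx":-0.005,"ty":0,"tz":0,"ax":0,"ay":0,"az":-0.6,"jaw":100},{"tx":-0.005,"ty":0,"tz":0,"ax":0,"ay":0,"az":-0.8,"jaw":100},{"tx":-0.005,"ty":0,"tz":0,"ax":0,"ay":0,"az":-0.8,"jaw":100},{"tx":-0.005,"ty":0,"tz":0,"ax":0,"ay":0,"az":-0.8,"jaw":100},{"tx":-0.005,"ty":0,"tz":0,"ax":0,"ay":0,"az":-0.8,"jaw":100},{"tx":-0.005,"ty":0,"tz":0,"ax":0,"ay":0,"az":-0.8,"jaw":100}]'

```text
time: 4.5
tool_pos: [0.6222, -0.0082, 0.0211]
tool_rot: [-0.005, 0.999, -0.033, 0.003]
contact_force: [3.4, 0.4, -2.4]
gripper_width: 0.606
```

```bash
python3 d.py 0.58 -0.008 0.020
```

```text
t 4.5 tcp [ 0.6222 -0.0082  0.0211] yaw -3.83 tilt xy [0.4  0.55] F [ 3.44  0.37 -2.41] T [ 0.03 -0.52 -0.08] w 0.606 j [-0.14  0.25  1.76  0.01  1.12  1.49]
delta tool mm [-42.1   2.6   0.8]
```

Call:
move_arm --rows '[{"tx":-0.006,"ty":0,"tz":0,"ax":0,"ay":-0.3,"az":-0.7,"jaw":100},{"tx":-0.006,"ty":0,"tz":0,"ax":0,"ay":0,"az":-0.7,"jaw":100},{"tx":-0.006,"ty":0,"tz":0,"ax":0,"ay":0,"az":-0.7,"jaw":100},{"tx":-0.006,"ty":0,"tz":0,"ax":0,"ay":0,"az":-0.7,"jaw":100},{"tx":-0.006,"ty":0,"tz":0,"ax":0,"ay":0,"az":-0.7,"jaw":100},{"tx":-0.006,"ty":0,"tz":0,"ax":0,"ay":0,"az":-0.7,"jaw":100},{"tx":0,"ty":0,"tz":0,"ax":0,"ay":0,"az":0,"jaw":100}]'

```text
time: 5.2
tool_pos: [0.5817, -0.0067, 0.021]
tool_rot: [-0.005, 1.0, 0.007, -0.0]
contact_force: [0.4, -0.7, -0.2]
gripper_width: 0.608
```

```bash
python3 d.py 0.5565 -0.005 0.020; python3 - <<'E'
from plant import manip
import cv2,pickle
for n in("scene","top"):
    f=manip.grab_frame(n);pickle.dump(f,open(n+'3.pkl','wb'));c=f['color'][:,:,::-1]
    c=c[90:220,210:340] if n=='scene' else c[140:280,190:330]
    cv2.imwrite(f'pics/{n}3.png',cv2.resize(c,None,fx=4.5,fy=4.5,interpolation=cv2.INTER_CUBIC))
E
```

```text
t 5.2 tcp [ 0.5817 -0.0067  0.021 ] yaw 0.8 tilt xy [-0.01  0.58] F [ 0.43 -0.71 -0.17] T [-0.   -0.06 -0.04] w 0.608 j [-0.14  0.17  1.86  0.01  1.11  1.41]
delta tool mm [-25.2  -2.1   1. ]
```

View pics/scene3.png

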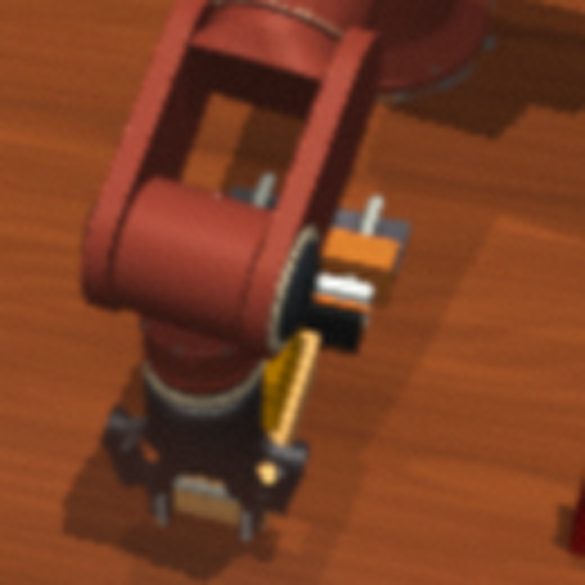

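Lip middle shows between the two fingertips (about (160,505) and (248,520)), and the +y wall's end is at (268,470), so the hook still holds. Continuing slowly towards the pad.

Call:
move_arm --rows '[{"tx":-0.004,"ty":0,"tz":0,"ax":0,"ay":0,"az":0,"jaw":100},{"tx":-0.004,"ty":0,"tz":0,"ax":0,"ay":0,"az":0,"jaw":100},{"tx":-0.004,"ty":0,"tz":0,"ax":0,"ay":0,"az":0,"jaw":100},{"tx":-0.002,"ty":0,"tz":0,"ax":0,"ay":0,"az":0,"jaw":100},{"tx":-0.002,"ty":0,"tz":0,"ax":0,"ay":0,"az":0,"jaw":100}]'

```text
time: 5.8
tool_pos: [0.567, -0.0069, 0.0216]
tool_rot: [-0.005, 1.0, 0.006, 0.002]
contact_force: [3.0, 0.3, -2.0]
gripper_width: 0.61
```

```bash
python3 d.py 0.5565 -0.005 0.020
```

```text
t 5.8 tcp [ 0.567  -0.0069  0.0216] yaw 0.73 tilt xy [0.24 0.6 ] F [ 3.    0.27 -1.99] T [ 0.   -0.49 -0.11] w 0.61 j [-0.15  0.14  1.9   0.01  1.1   1.4 ]
delta tool mm [-10.4  -2.1   1.5]
```

Call:
move_arm --rows '[{"tx":-0.002,"ty":0,"tz":0,"ax":0,"ay":0,"az":0,"jaw":100},{"tx":-0.002,"ty":0,"tz":0,"ax":0,"ay":0,"az":0,"jaw":100},{"tx":-0.002,"ty":0,"tz":0,"ax":0,"ay":0,"az":0,"jaw":100}]'

```text
time: 6.1
tool_pos: [0.5605, -0.007, 0.0215]
tool_rot: [-0.005, 1.0, 0.006, 0.002]
contact_force: [4.2, 1.5, -1.8]
gripper_width: 0.611
```

```bash
python3 d.py 0.5565 -0.005 0.020
```

```text
t 6.1 tcp [ 0.5605 -0.007   0.0215] yaw 0.73 tilt xy [0.25 0.61] F [ 4.22  1.5  -1.83] T [ 0.1  -0.54 -0.11] w 0.611 j [-0.15  0.12  1.91  0.01  1.1   1.4 ]
delta tool mm [-4.  -2.   1.5]
```

Call:
move_arm --rows '[{"tx":-0.0015,"ty":0,"tz":0,"ax":0,"ay":0,"az":0,"jaw":100}]'

```text
time: 6.2
tool_pos: [0.5591, -0.007, 0.0216]
tool_rot: [-0.005, 1.0, 0.006, 0.003]
contact_force: [5.7, 0.4, -1.9]
gripper_width: 0.609
```

Call:
move_arm --rows '[{"tx":-0.001,"ty":0,"tz":0,"ax":0,"ay":0,"az":0,"jaw":100}]'

```text
time: 6.3
tool_pos: [0.5588, -0.0071, 0.022]
tool_rot: [-0.005, 1.0, 0.006, 0.004]
contact_force: [5.2, 1.1, -2.1]
gripper_width: 0.612
```

Call:
move_arm --rows '[{"tx":-0.001,"ty":0,"tz":0,"ax":0,"ay":0,"az":0,"jaw":100}]'

```text
time: 6.4
tool_pos: [0.5586, -0.0072, 0.0225]
tool_rot: [-0.005, 1.0, 0.006, 0.005]
contact_force: [5.1, 0.6, -2.7]
gripper_width: 0.609
```

Call:
move_arm --rows '[{"tx":-0.002,"ty":0,"tz":0.001,"ax":0,"ay":-0.4,"az":0,"jaw":100}]'

```text
time: 6.5
tool_pos: [0.5579, -0.0074, 0.0223]
tool_rot: [-0.005, 1.0, 0.006, 0.003]
contact_force: [7.7, 1.0, -2.2]
gripper_width: 0.608
```

Call:
move_arm --rows '[{"tx":-0.002,"ty":0,"tz":0.0005,"ax":0,"ay":-0.2,"az":0,"jaw":100}]'

```text
time: 6.6
tool_pos: [0.5575, -0.0076, 0.0226]
tool_rot: [-0.005, 1.0, 0.006, 0.003]
contact_force: [7.6, 1.0, -1.8]
gripper_width: 0.609
```

```bash
python3 d.py 0.5565 -0.005 0.020
```

```text
t 6.6 tcp [ 0.5575 -0.0076  0.0226] yaw 0.64 tilt xy [0.38 0.55] F [ 7.59  1.03 -1.8 ] T [ 0.06 -1.14 -0.22] w 0.609 j [-0.15  0.11  1.92  0.01  1.1   1.4 ]
delta tool mm [-1.  -2.6  2.6]
```

Call:
move_arm --rows '[{"tx":-0.003,"ty":0,"tz":0.0008,"ax":0,"ay":-0.3,"az":0,"jaw":100}]'

```text
time: 6.7
tool_pos: [0.5567, -0.008, 0.023]
tool_rot: [-0.004, 1.0, 0.005, 0.003]
contact_force: [9.1, 1.1, -2.5]
gripper_width: 0.607
```

Call:
move_arm --rows '[{"tx":-0.003,"ty":0,"tz":0.0008,"ax":0,"ay":-0.3,"az":0,"jaw":100}]'

```text
time: 6.8
tool_pos: [0.5564, -0.0083, 0.0236]
tool_rot: [-0.004, 1.0, 0.005, 0.004]
contact_force: [9.3, 1.1, -1.4]
gripper_width: 0.611
```

Call:
move_arm --rows '[{"tx":-0.004,"ty":0,"tz":0.0015,"ax":0,"ay":-0.4,"az":0,"jaw":100}]'

```text
time: 6.9
tool_pos: [0.5555, -0.0088, 0.0238]
tool_rot: [-0.004, 1.0, 0.005, 0.004]
contact_force: [10.7, -0.1, -2.3]
gripper_width: 0.609
```

Call:
move_arm --rows '[{"tx":-0.004,"ty":0,"tz":0.0015,"ax":0,"ay":-0.4,"az":0,"jaw":100}]'

```text
time: 7.0
tool_pos: [0.5551, -0.0093, 0.0243]
tool_rot: [-0.003, 1.0, 0.004, 0.005]
contact_force: [11.1, 0.3, -1.6]
gripper_width: 0.607
```

Call:
move_arm --rows '[{"tx":-0.0033,"ty":0,"tz":0.0015,"ax":0,"ay":-0.4,"az":0,"jaw":100},{"tx":-0.0033,"ty":0,"tz":0.0015,"ax":0,"ay":-0.4,"az":0,"jaw":100}]'

```text
time: 7.2
tool_pos: [0.5552, -0.0104, 0.025]
tool_rot: [-0.002, 1.0, 0.003, 0.007]
contact_force: [10.0, 1.0, -1.9]
gripper_width: 0.612
```

Call:
move_arm --rows '[{"tx":-0.0033,"ty":0,"tz":0.0015,"ax":0,"ay":-0.4,"az":0,"jaw":100},{"tx":-0.0033,"ty":0,"tz":0.0015,"ax":0,"ay":-0.4,"az":0,"jaw":100}]'

```text
time: 7.4
tool_pos: [0.5552, -0.0114, 0.0257]
tool_rot: [-0.002, 1.0, 0.002, 0.008]
contact_force: [9.9, 0.7, -2.6]
gripper_width: 0.607
```

```bash
python3 d.py 0.5565 -0.005 0.020
```

```text
t 7.4 tcp [ 0.5552 -0.0114  0.0257] yaw 0.25 tilt xy [0.89 0.18] F [ 9.85  0.69 -2.57] T [-0.   -1.59 -0.34] w 0.607 j [-0.16  0.1   1.93  0.01  1.09  1.41]
delta tool mm [ 1.2 -6.4  5.7]
```

Call:
move_arm --rows '[{"tx":-0.004,"ty":-0.001,"tz":0.002,"ax":0,"ay":-0.5,"az":0,"jaw":100},{"tx":-0.0038,"ty":-0.001,"tz":0.002,"ax":0,"ay":-0.5,"az":0,"jaw":100},{"tx":-0.0036,"ty":-0.001,"tz":0.002,"ax":0,"ay":-0.5,"az":0,"jaw":100},{"tx":-0.0036,"ty":-0.001,"tz":0.002,"ax":0,"ay":-0.5,"az":0,"jaw":100}]'

```text
time: 7.8
tool_pos: [0.5544, -0.01, 0.0254]
tool_rot: [0.001, 1.0, 0.0, 0.008]
contact_force: [11.2, -1.4, -2.9]
gripper_width: 0.6
```

```bash
python3 d.py 0.5565 -0.005 0.020;python3 - <<'E'
from plant import manip
import cv2,pickle
for n in("scene",):
    f=manip.grab_frame(n);c=f['color'][:,:,::-1]
    c=c[90:220,210:340] if n=='scene' else c[140:280,190:330]
    cv2.imwrite(f'pics/{n}4.png',cv2.resize(c,None,fx=4.5,fy=4.5,interpolation=cv2.INTER_CUBIC))
E
```

```text
t 7.8 tcp [ 0.5544 -0.01    0.0254] yaw 0.03 tilt xy [ 0.87 -0.08] F [11.17 -1.37 -2.91] T [-0.14 -1.67 -0.3 ] w 0.6 j [-0.15  0.1   1.93  0.    1.09  1.42]
delta tool mm [ 2.  -5.   5.4]
```

View pics/scene4.png

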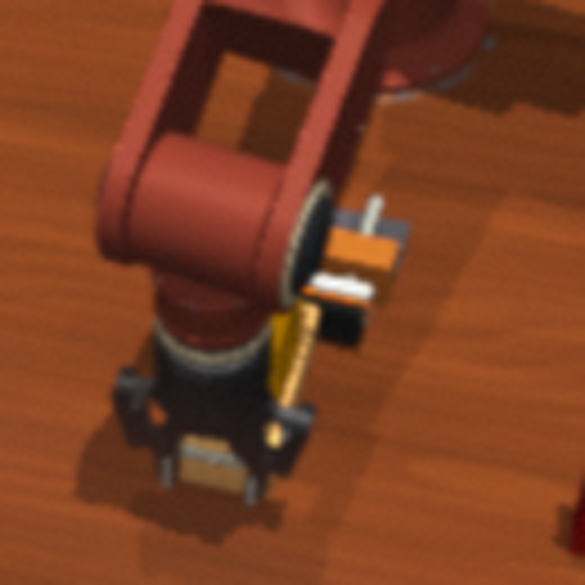

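The drawer's front presses the black pad (drawer's +y wall ends on the pad at about (318,310)), with wrist force 11 N against about 3 N of sliding friction, so about 8 N on the pad. Now a gentle release.

Call:
move_arm --rows '[{"tx":-0.002,"ty":0,"tz":0,"ax":0,"ay":0,"az":0,"jaw":100},{"tx":-0.001,"ty":0,"tz":0,"ax":0,"ay":0,"az":0,"jaw":100},{"tx":0,"ty":0,"tz":0,"ax":0,"ay":0,"az":0,"jaw":100},{"tx":0.001,"ty":0,"tz":0,"ax":0,"ay":0,"az":0,"jaw":100},{"tx":0.001,"ty":0,"tz":0,"ax":0,"ay":0,"az":0,"jaw":100},{"tx":0.002,"ty":0,"tz":0,"ax":0,"ay":0,"az":0,"jaw":100}]'

```text
time: 8.45
tool_pos: [0.5585, -0.0123, 0.0275]
tool_rot: [0.003, 1.0, 0.0, 0.011]
contact_force: [-1.2, -0.7, -0.4]
gripper_width: 0.603
```

```bash
python3 d.py 0.59 -0.01 0.020
```

```text
t 8.45 tcp [ 0.5585 -0.0123  0.0275] yaw 0.04 tilt xy [ 1.27 -0.35] F [-1.18 -0.69 -0.36] T [-0.01  0.    0.03] w 0.603 j [-0.15  0.1   1.93 -0.    1.09  1.42]
delta tool mm [31.3 -2.4  8.2]
```

Call:
move_arm --rows '[{"tx":0.006,"ty":0,"tz":0,"ax":0,"ay":0,"az":0,"jaw":100},{"tx":0.01,"ty":0,"tz":0,"ax":0,"ay":0,"az":0,"jaw":100},{"tx":0.012,"ty":0,"tz":0,"ax":0,"ay":-1,"az":0,"jaw":100},{"tx":0,"ty":0,"tz":-0.04,"ax":0,"ay":0,"az":0,"jaw":100},{"tx":0,"ty":0,"tz":-0.05,"ax":0,"ay":0,"az":0,"jaw":100},{"tx":0,"ty":0,"tz":-0.05,"ax":0,"ay":0,"az":0,"jaw":0},{"tx":0,"ty":0,"tz":-0.05,"ax":0,"ay":0,"az":0,"jaw":0}]'

```text
time: 9.15
tool_pos: [0.5828, -0.0099, 0.2093]
tool_rot: [0.001, 1.0, 0.001, -0.014]
contact_force: [1.2, -0.4, 0.3]
gripper_width: 0.918
```

```bash
python3 d.py 0.571 -0.309 0.2
```

```text
t 9.15 tcp [ 0.5828 -0.0099  0.2093] yaw 0.1 tilt xy [-1.62 -0.11] F [ 1.23 -0.37  0.31] T [-0.02 -0.01 -0.02] w 0.918 j [-0.14 -0.01  1.72 -0.01  1.47  1.43]
delta tool mm [-12.1 299.   10.2]
```

Call:
move_arm --rows '[{"tx":-0.002,"ty":0.045,"tz":0,"ax":0,"ay":1.6,"az":0,"jaw":0},{"tx":-0.002,"ty":0.045,"tz":0,"ax":0,"ay":0,"az":0,"jaw":0},{"tx":-0.002,"ty":0.045,"tz":0,"ax":0,"ay":0,"az":0,"jaw":0},{"tx":-0.002,"ty":0.045,"tz":0,"ax":0,"ay":0,"az":0,"jaw":0},{"tx":-0.002,"ty":0.045,"tz":0,"ax":0,"ay":0,"az":0,"jaw":0},{"tx":0,"ty":0.045,"tz":0,"ax":0,"ay":0,"az":0,"jaw":0},{"tx":0,"ty":0,"tz":0,"ax":0,"ay":0,"az":-6,"jaw":0},{"tx":0,"ty":0,"tz":0,"ax":0,"ay":0,"az":-6,"jaw":0},{"tx":0,"ty":0,"tz":0,"ax":0,"ay":0,"az":0,"jaw":0}]'

```text
time: 10.05
tool_pos: [0.5841, -0.2929, 0.2256]
tool_rot: [0.005, 0.994, 0.111, 0.01]
contact_force: [0.7, 0.5, -0.2]
gripper_width: 0.999
```

```bash
python3 d.py 0.571 -0.309 0.055; python3 - <<'E'
from plant import manip
import cv2,pickle
for n in("scene","top"):
    f=manip.grab_frame(n);pickle.dump(f,open(n+'5.pkl','wb'));c=f['color'][:,:,::-1]
    cv2.imwrite(f'pics/{n}5.png',cv2.resize(c,(800,600),interpolation=cv2.INTER_CUBIC))
    if n=='top': cv2.imwrite('pics/top5z.png',cv2.resize(c[150:290,210:310],None,fx=4.2,fy=4.2,interpolation=cv2.INTER_CUBIC))
    else: cv2.imwrite('pics/scene5z.png',cv2.resize(c[100:220,220:320],None,fx=5,fy=5,interpolation=cv2.INTER_CUBIC))
E
```

```text
t 10.05 tcp [ 0.5841 -0.2929  0.2256] yaw 12.75 tilt xy [ 1.22 -0.39] F [ 0.73  0.53 -0.2 ] T [-0.04  0.01 -0.01] w 0.999 j [-0.58  0.11  1.56  0.01  1.45  0.77]
delta tool mm [-19.6  10.9 170.4]
```

View pics/scene5.png

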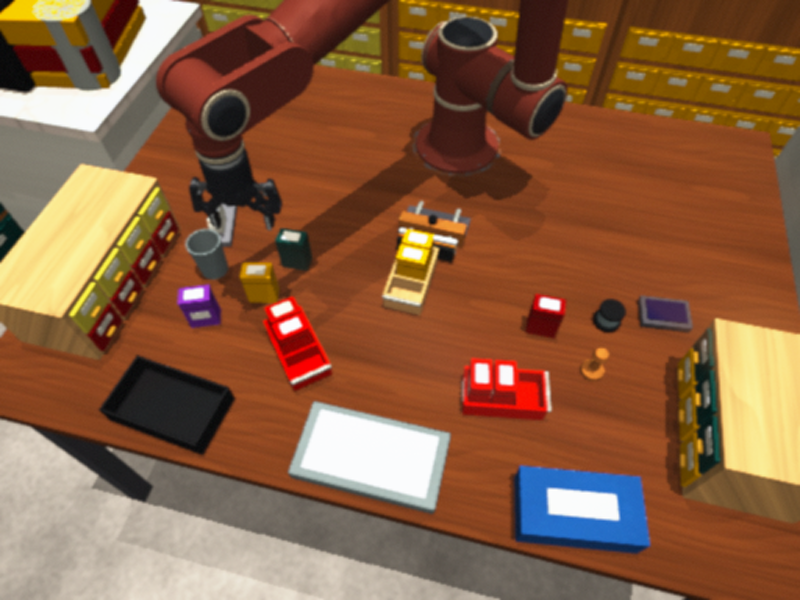

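View pics/top5z.png

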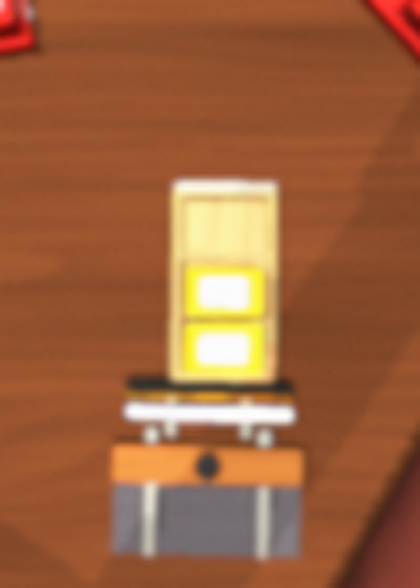

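View pics/scene5z.png

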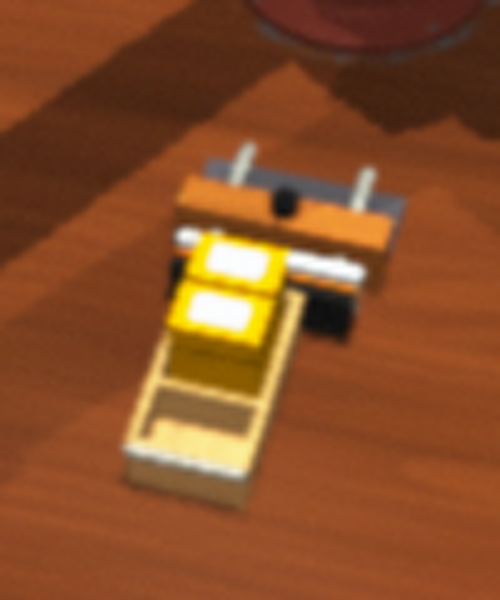

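The drawer stands square on the pad: in the top zoom the lip corners are (173,181) and (277,184), and the front corners (167,380) and (273,382) meet the black pad. Nothing else has been disturbed.

```bash
python3 - <<'E'
import pickle;from h import *
T=pickle.load(open('top5.pkl','rb'));S=pickle.load(open('scene5.pkl','rb'))
def z(f,l,u0,v0,s,h):
    r=[back(f,(u0+(a+.5)/s-.5,v0+(b+.5)/s-.5),h) for a,b in l];print(np.round(np.array(r)[:,:2],4).tolist());return np.array(r)
z(T,[(173,181),(277,184),(273,382),(167,380)],210,150,4.2,.045)
z(T,[(183,198),(271,200)],210,150,4.2,.045)
z(S,[(126,450),(247,474)],220,100,5,.045)
z(T,[(127,378),(294,382)],210,150,4.2,.046)
z(T,[(112,447),(304,447)],210,150,4.2,.05)
# scene yellow carton top
import cv2
for nm,f in(('top',T),('scene',S)):
    u=proj(f,[.571,-.309,.09]);print(nm,u)
c=S['color'][:,:,::-1];u=proj(S,[.571,-.309,.09]).astype(int);print(u)
cv2.imwrite('pics/y5.png',cv2.resize(c[u[1]-40:u[1]+40,u[0]-50:u[0]+50],None,fx=7,fy=7,interpolation=cv2.INTER_CUBIC))
E
```

```text
[[0.5455, 0.028], [0.5418, -0.0545], [0.3857, -0.0484], [0.3886, 0.035]]
[[0.5319, 0.0203], [0.5292, -0.0495]]
[[0.5445, -0.051], [0.5439, 0.0283]]
[[0.3907, 0.0664], [0.3855, -0.0649]]
[[0.3375, 0.0786], [0.3351, -0.0715]]
top [354.68843171 182.29836518]
scene [163.27511951 172.04306064]
[163 172]
```

View pics/y5.png

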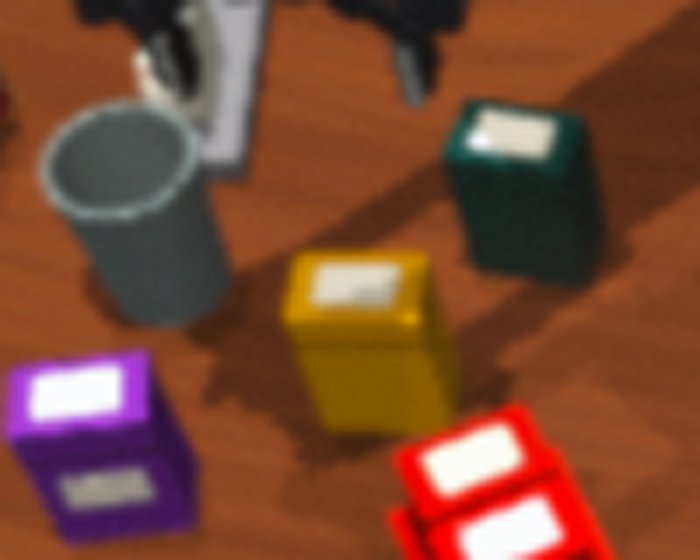

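```bash
python3 - <<'E'
import pickle;from h import *
S=pickle.load(open('scene5.pkl','rb'))
r=np.array([back(S,(113+(a+.5)/7-.5,132+(b+.5)/7-.5),.09) for a,b in[(295,255),(425,255),(438,328),(285,325)]])
print(np.round(r,4).tolist(),r.mean(0))
for k in range(4):
    d=r[(k+1)%4]-r[k];print(np.linalg.norm(d),np.degrees(np.arctan2(d[1],d[0])))
E
```

```text
[[0.5624, -0.3416, 0.09], [0.5482, -0.2842, 0.09], [0.5856, -0.2635, 0.09], [0.6004, -0.3304, 0.09]] [ 0.57413565 -0.30494311  0.09      ]
0.05915161920701305 103.87984026817286
0.042672334938867115 28.9243574009041
0.06852129930922031 -77.50044665195881
0.039596823852833876 -163.62095904665898
```

Call:
move_arm --rows '[{"tx":-0.014,"ty":0.01,"tz":0.02,"ax":0,"ay":-1.2,"az":0,"jaw":0},{"tx":0,"ty":0,"tz":0.03,"ax":0,"ay":0,"az":0,"jaw":0},{"tx":0,"ty":0,"tz":0.02,"ax":0,"ay":0,"az":0,"jaw":0},{"tx":0,"ty":0,"tz":0,"ax":0,"ay":0,"az":0,"jaw":0}]'

```text
time: 10.55
tool_pos: [0.5713, -0.3063, 0.1503]
tool_rot: [0.006, 0.994, 0.109, -0.002]
contact_force: [0.3, 1.3, -0.5]
gripper_width: 0.997
```

```bash
python3 d.py 0.572 -0.307 0.055
```

```text
t 10.55 tcp [ 0.5713 -0.3063  0.1503] yaw 12.55 tilt xy [-0.21 -0.74] F [ 0.34  1.34 -0.5 ] T [ 0.05  0.03 -0.03] w 0.997 j [-0.6   0.16  1.63 -0.01  1.34  0.75]
delta tool mm [ 1.2 -0.3 95.3]
```

Call:
move_arm --rows '[{"tx":0.001,"ty":0,"tz":0.03,"ax":0.7,"ay":0,"az":0,"jaw":0},{"tx":0,"ty":0,"tz":0.03,"ax":0,"ay":0,"az":0,"jaw":0},{"tx":0,"ty":0,"tz":0.025,"ax":0,"ay":0,"az":0,"jaw":0},{"tx":0,"ty":0,"tz":0.008,"ax":0,"ay":0,"az":0,"jaw":0},{"tx":0,"ty":0,"tz":0,"ax":0,"ay":0,"az":0,"jaw":0}]'

```text
time: 11.05
tool_pos: [0.571, -0.3077, 0.0552]
tool_rot: [0.001, 0.994, 0.108, -0.004]
contact_force: [0.0, -0.5, 0.7]
gripper_width: 0.998
```

```bash
python3 d.py 0.572 -0.307 0.055; python3 - <<'E'
from plant import manip
import cv2,pickle
f=manip.grab_frame("scene");c=f['color'][:,:,::-1]
cv2.imwrite('pics/y6.png',cv2.resize(c[112:212,103:223],None,fx=6,fy=6,interpolation=cv2.INTER_CUBIC))
E
```

```text
t 11.05 tcp [ 0.571  -0.3077  0.0552] yaw 12.46 tilt xy [-0.45 -0.15] F [ 0.   -0.49  0.65] T [-0.03  0.02  0.03] w 0.998 j [-0.61  0.27  1.68 -0.01  1.2   0.75]
delta tool mm [ 1.1 -0.5  0.2]
```

View pics/y6.png

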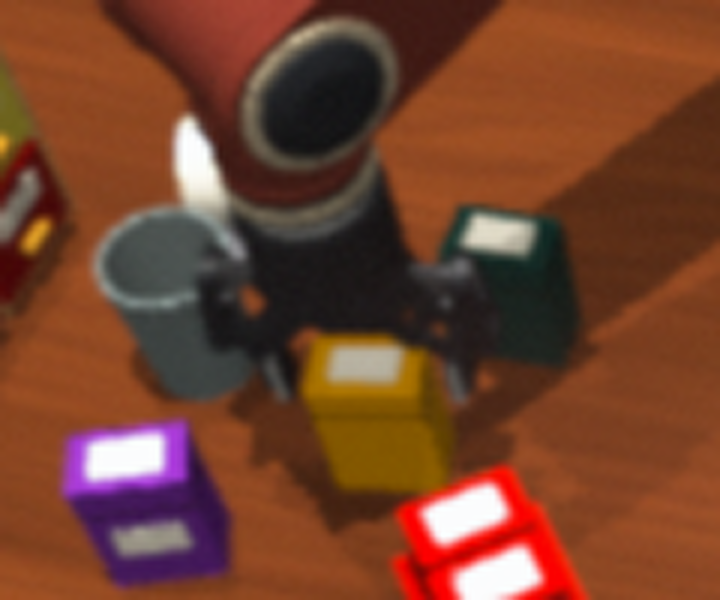

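```bash
python3 - <<'E'
import pickle;from h import *
S=pickle.load(open('scene5.pkl','rb'))
for p in [(.571,-.3077,.068),(.571,-.3077,.055),(.572,-.307,.09),(.571-.0105,-.3077+.048,.068),(.571+.0105,-.3077-.048,.068)]:
    u=proj(S,p);print(p,(u-[103,112])*6)
E
```

```text
(0.571, -0.3077, 0.068) [372.61070677 385.80521307]
(0.571, -0.3077, 0.055) [377.59673076 400.26146549]
(0.572, -0.307, 0.09) [364.48843343 362.4525841 ]
(0.5605, -0.2597, 0.068) [464.16264651 387.79897656]
(0.5814999999999999, -0.35569999999999996, 0.068) [281.20956873 383.81473365]
```

The fingertips straddle the carton: the crop shows them at (280,385) and (460,390), as projected, with the carton top centred at (365,365). Closing.

Call:
move_arm --rows '[{"tx":0.001,"ty":0,"tz":0,"ax":0,"ay":0,"az":0,"jaw":60},{"tx":0,"ty":0,"tz":0,"ax":0,"ay":0,"az":0,"jaw":90},{"tx":0,"ty":0,"tz":0,"ax":0,"ay":0,"az":0,"jaw":110},{"tx":0,"ty":0,"tz":0,"ax":0,"ay":0,"az":0,"jaw":110},{"tx":0,"ty":0,"tz":0,"ax":0,"ay":0,"az":0,"jaw":110}]'

```text
time: 11.6
tool_pos: [0.5755, -0.3097, 0.0624]
tool_rot: [0.004, 0.994, 0.109, -0.0]
contact_force: [-0.5, -0.1, -1.4]
gripper_width: 0.692
```

```bash
python3 d.py 0.572 -0.307 0.055
```

```text
t 11.6 tcp [ 0.5755 -0.3097  0.0624] yaw 12.47 tilt xy [ 0.03 -0.5 ] F [-0.47 -0.11 -1.44] T [-0.01 -0.02  0.04] w 0.692 j [-0.6   0.27  1.67 -0.01  1.2   0.75]
delta tool mm [-2.8 -3.4  7.4]
```

Call:
move_arm --rows '[{"tx":0,"ty":0,"tz":-0.02,"ax":0,"ay":0,"az":0,"jaw":110},{"tx":0,"ty":0,"tz":-0.03,"ax":0,"ay":0,"az":0,"jaw":110},{"tx":0,"ty":0,"tz":-0.03,"ax":0.4,"ay":0,"az":0,"jaw":110},{"tx":0,"ty":0,"tz":-0.02,"ax":0,"ay":0,"az":0,"jaw":110},{"tx":0,"ty":0,"tz":0,"ax":0,"ay":0,"az":6,"jaw":110},{"tx":0,"ty":0,"tz":0,"ax":0,"ay":0,"az":6,"jaw":110},{"tx":0,"ty":0,"tz":0,"ax":0,"ay":0,"az":2,"jaw":110}]'

```text
time: 12.3
tool_pos: [0.5742, -0.308, 0.165]
tool_rot: [-0.0, 1.0, -0.018, -0.002]
contact_force: [-0.1, 0.6, -2.5]
gripper_width: 0.689
```

```bash
python3 d.py 0.509 -0.012 0.17
```

```text
t 12.3 tcp [ 0.5742 -0.308   0.165 ] yaw -2.09 tilt xy [-0.23  0.02] F [-0.14  0.64 -2.47] T [-0.    0.03  0.01] w 0.689 j [-0.61  0.16  1.61 -0.    1.38  1.  ]
delta tool mm [ -75.9 -293.4   -4.6]
```

Call:
move_arm --rows '[{"tx":-0.01,"ty":-0.04,"tz":0,"ax":0,"ay":0,"az":0,"jaw":110},{"tx":-0.01,"ty":-0.04,"tz":0,"ax":0,"ay":0,"az":0,"jaw":110},{"tx":-0.01,"ty":-0.04,"tz":0,"ax":0,"ay":0,"az":0,"jaw":110},{"tx":-0.01,"ty":-0.04,"tz":0,"ax":0,"ay":0,"az":0,"jaw":110},{"tx":-0.01,"ty":-0.04,"tz":0,"ax":0,"ay":0,"az":0,"jaw":110},{"tx":-0.01,"ty":-0.03,"tz":0,"ax":0,"ay":0,"az":0,"jaw":110},{"tx":0,"ty":-0.01,"tz":0,"ax":0,"ay":0,"az":0,"jaw":110}]'

```text
time: 13.0
tool_pos: [0.5204, -0.0596, 0.164]
tool_rot: [-0.0, 1.0, -0.021, -0.002]
contact_force: [-0.6, -0.7, -0.5]
gripper_width: 0.691
```

```bash
python3 d.py 0.509 -0.012 0.15
```

```text
t 13.0 tcp [ 0.5204 -0.0596  0.164 ] yaw -2.43 tilt xy [-0.22  0.01] F [-0.63 -0.74 -0.51] T [ 0.   -0.01 -0.03] w 0.691 j [-0.26 -0.14  1.91 -0.    1.37  1.36]
delta tool mm [-13.4 -47.1  14.1]
```

Call:
move_arm --rows '[{"tx":-0.006,"ty":-0.02,"tz":0,"ax":0,"ay":0,"az":0,"jaw":110},{"tx":-0.006,"ty":-0.02,"tz":0,"ax":0,"ay":0,"az":0,"jaw":110},{"tx":0,"ty":-0.005,"tz":0,"ax":0,"ay":0,"az":0,"jaw":110}]'

```text
time: 13.3
tool_pos: [0.5104, -0.0127, 0.1642]
tool_rot: [0.001, 1.0, -0.021, -0.001]
contact_force: [0.1, 0.1, -1.2]
gripper_width: 0.693
```

```bash
python3 d.py 0.509 -0.012 0.15; python3 - <<'E'
from plant import manip
import cv2,pickle
f=manip.grab_frame("scene");pickle.dump(f,open('s7.pkl','wb'));c=f['color'][:,:,::-1]
cv2.imwrite('pics/s7.png',cv2.resize(c[80:220,200:340],None,fx=4.2,fy=4.2,interpolation=cv2.INTER_CUBIC))
f=manip.grab_frame("top");pickle.dump(f,open('t7.pkl','wb'));c=f['color'][:,:,::-1]
cv2.imwrite('pics/t7.png',cv2.resize(c[150:290,190:330],None,fx=4.2,fy=4.2,interpolation=cv2.INTER_CUBIC))
E
```

```text
t 13.3 tcp [ 0.5104 -0.0127  0.1642] yaw -2.38 tilt xy [-0.15 -0.06] F [ 0.06  0.13 -1.25] T [ 0.03 -0.02  0.03] w 0.693 j [-0.17 -0.17  1.94 -0.    1.37  1.44]
delta tool mm [-1.3 -0.6 14.2]
```

View pics/s7.png

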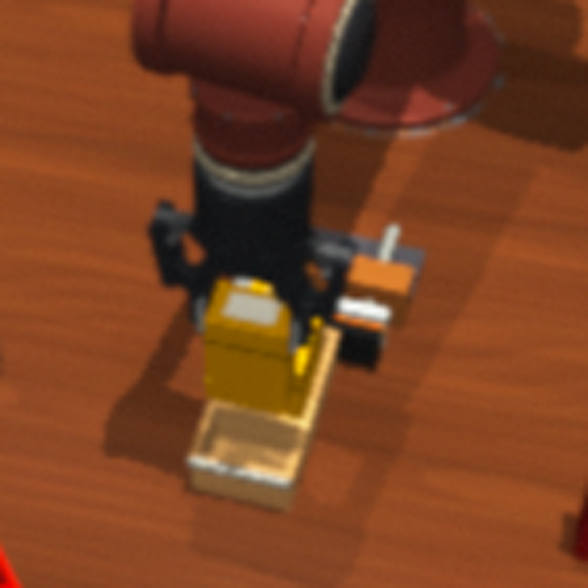

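View pics/t7.png

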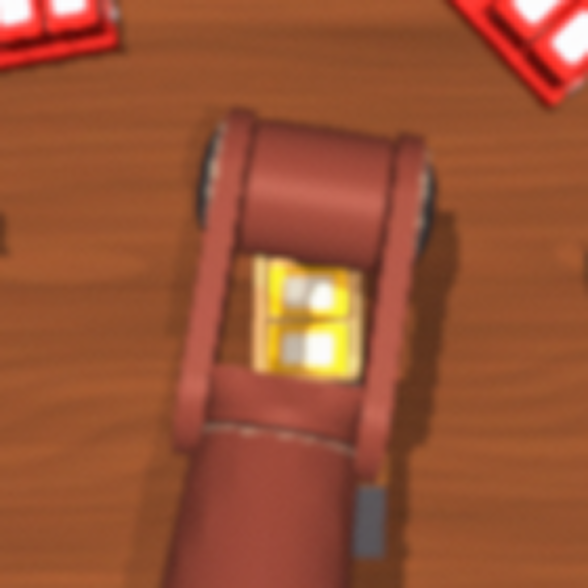

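```bash
python3 - <<'E'
import pickle,cv2
f=pickle.load(open('s7.pkl','rb'));c=f['color'][:,:,::-1]
cv2.imwrite('pics/s7z.png',cv2.resize(c[140:205,235:290],None,fx=9,fy=9,interpolation=cv2.INTER_CUBIC))
E
```

```text
(no output)
```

View pics/s7z.png

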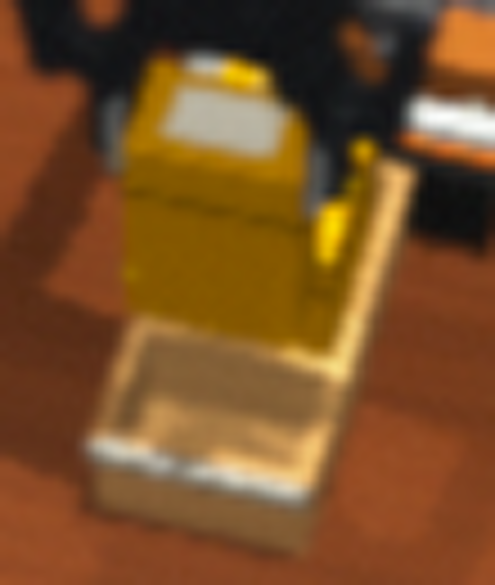

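```bash
python3 - <<'E'
import pickle;from h import *
from scipy.optimize import least_squares
f=pickle.load(open('s7.pkl','rb'))
obs={(1,-1,1):(125,163),(1,1,1):(306,192),(1,-1,0):(130,315),(1,1,0):(300,347),(-1,-1,1):(150,62)}
def P(q,k):
    c,s=np.cos(q[3]),np.sin(q[3]);a,b=.019*k[0],.03*k[1]
    return (proj(f,[q[0]+c*a-s*b,q[1]+s*a+c*b,q[2]+.09*k[2]])-[235,140]+.5)*9-.5
r=least_squares(lambda q:np.concatenate([P(q,k)-v for k,v in obs.items()]),[.51,-.012,.1,-.04])
print(r.x,np.degrees(r.x[3]),np.round(r.fun/9,1))
# drawer bay from lip corners (88,440),(305,492), and tray rim
for u in[(88,442),(307,492)]:
    print(back(f,(235+(u[0]+.5)/9-.5,140+(u[1]+.5)/9-.5),.045))
for k,x,y in[('lip-',.081,-.04),('lip+',.081,.04)]:
    pass
E
```

```text
[ 0.49312236 -0.01487886  0.08325293  0.0221053 ] 1.2665401188172314 [ 0.1 -0.9 -0.1 -0.7  0.1  0.5 -0.2  0.3  0.2  0.8]
[ 0.54132924 -0.05338078  0.045     ]
[0.54353397 0.02710235 0.045     ]
```

The carton hangs upright over the bay, its bottom about 105 mm up and roughly at (0.508,-0.012). I'll lower it to just over the rim and look again.

Call:
move_arm --rows '[{"tx":0,"ty":0,"tz":0.015,"ax":0,"ay":0,"az":-0.5,"jaw":110},{"tx":0,"ty":0,"tz":0.015,"ax":0,"ay":0,"az":0,"jaw":110},{"tx":0,"ty":0,"tz":0.012,"ax":0,"ay":0,"az":0,"jaw":110},{"tx":0,"ty":0,"tz":0,"ax":0,"ay":0,"az":0,"jaw":110}]'

```text
time: 13.8
tool_pos: [0.5117, -0.0175, 0.1187]
tool_rot: [0.002, 1.0, -0.018, -0.001]
contact_force: [-0.3, -0.5, -2.3]
gripper_width: 0.69
```

```bash
python3 d.py 0.51 -0.012 0.115; python3 - <<'E'
from plant import manip
import cv2,pickle
f=manip.grab_frame("scene");pickle.dump(f,open('s8.pkl','wb'));c=f['color'][:,:,::-1]
cv2.imwrite('pics/s8z.png',cv2.resize(c[140:205,235:290],None,fx=9,fy=9,interpolation=cv2.INTER_CUBIC))
E
```

```text
t 13.8 tcp [ 0.5117 -0.0175  0.1187] yaw -2.05 tilt xy [-0.13 -0.19] F [-0.25 -0.49 -2.28] T [ 0.02  0.01 -0.03] w 0.69 j [-0.18 -0.12  1.98 -0.    1.29  1.43]
delta tool mm [-1.9 -5.5  3.6]
```

View pics/s8z.png

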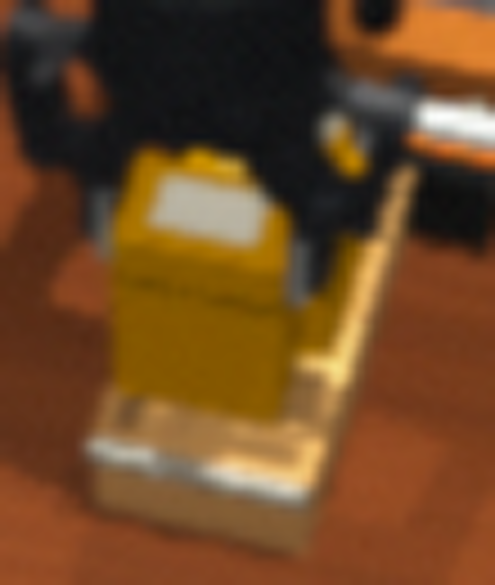

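```bash
python3 - <<'E'
import pickle;from h import *
f=pickle.load(open('s8.pkl','rb'))
B=lambda u,z:np.round(back(f,(235+(u[0]+.5)/9-.5,140+(u[1]+.5)/9-.5),z),4)
for z in(.056,.06,.063): print(z,B((116,392),z),B((285,420),z),'top',B((116,245),z+.09),B((292,278),z+.09))
print('lip',B((88,445),.045),B((307,495),.045))
E
```

```text
0.056 [ 0.5253 -0.047   0.056 ] [0.5228 0.0141 0.056 ] top [ 0.5293 -0.044   0.146 ] [0.5287 0.0159 0.146 ]
0.06 [ 0.5281 -0.0462  0.06  ] [0.5255 0.0146 0.06  ] top [ 0.5323 -0.0431  0.15  ] [0.5318 0.0165 0.15  ]
0.063 [ 0.5302 -0.0456  0.063 ] [0.5276 0.0151 0.063 ] top [ 0.5346 -0.0425  0.153 ] [0.534 0.017 0.153]
lip [ 0.5426 -0.053   0.045 ] [0.5448 0.0274 0.045 ]
```

Call:
move_arm --rows '[{"tx":-0.001,"ty":-0.004,"tz":0,"ax":0,"ay":0,"az":0,"jaw":110},{"tx":0,"ty":0,"tz":0.003,"ax":0,"ay":0,"az":0,"jaw":110},{"tx":0,"ty":0,"tz":0.003,"ax":0,"ay":0,"az":0,"jaw":110}]'

```text
time: 14.15
tool_pos: [0.5126, -0.0141, 0.1146]
tool_rot: [0.002, 1.0, -0.018, 0.001]
contact_force: [-0.3, -0.3, -0.9]
gripper_width: 0.691
```

```bash
python3 d.py 0.5105 -0.0135 0.075
```

```text
t 14.15 tcp [ 0.5126 -0.0141  0.1146] yaw -2.1 tilt xy [ 0.09 -0.24] F [-0.27 -0.3  -0.87] T [-0.07 -0.06  0.  ] w 0.691 j [-0.17 -0.12  1.98 -0.    1.28  1.44]
delta tool mm [-2.2 -0.7 39.6]
```

Call:
move_arm --rows '[{"tx":-0.002,"ty":-0.001,"tz":0.005,"ax":0,"ay":0,"az":0,"jaw":110},{"tx":-0.001,"ty":0,"tz":0.006,"ax":0,"ay":0,"az":0,"jaw":110},{"tx":0,"ty":0,"tz":0.006,"ax":0,"ay":0,"az":0,"jaw":110}]'

```text
time: 14.45
tool_pos: [0.5104, -0.0129, 0.0978]
tool_rot: [0.002, 1.0, -0.018, 0.002]
contact_force: [-0.2, -0.2, -0.8]
gripper_width: 0.688
```

```bash
python3 d.py 0.5105 -0.0135 0.075; python3 - <<'E'
from plant import manip
import cv2,pickle
f=manip.grab_frame("scene");pickle.dump(f,open('s9.pkl','wb'));c=f['color'][:,:,::-1]
cv2.imwrite('pics/s9z.png',cv2.resize(c[140:205,235:290],None,fx=9,fy=9,interpolation=cv2.INTER_CUBIC))
E
```

```text
t 14.45 tcp [ 0.5104 -0.0129  0.0978] yaw -2.07 tilt xy [ 0.26 -0.27] F [-0.22 -0.16 -0.83] T [-0.02  0.01  0.03] w 0.688 j [-0.17 -0.1   2.   -0.    1.24  1.44]
delta tool mm [ 0.   0.4 22.8]
```

View pics/s9z.png

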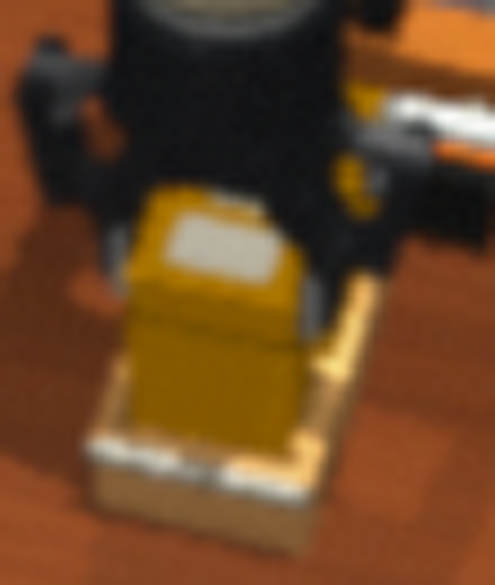

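Carton bottom is inside the rim, clear of the walls, with no contact force. Continuing down.

Call:
move_arm --rows '[{"tx":0,"ty":0,"tz":0.005,"ax":0,"ay":-0.2,"az":0,"jaw":110},{"tx":0,"ty":0,"tz":0.005,"ax":0,"ay":0,"az":0,"jaw":110},{"tx":-0.001,"ty":0,"tz":0.005,"ax":0,"ay":0,"az":0,"jaw":110},{"tx":0,"ty":0,"tz":0.004,"ax":0,"ay":0,"az":0,"jaw":110}]'

```text
time: 14.9
tool_pos: [0.5091, -0.0129, 0.0762]
tool_rot: [0.002, 1.0, -0.018, 0.0]
contact_force: [0.2, 1.4, -1.9]
gripper_width: 0.691
```

```bash
python3 d.py 0.5105 -0.0135 0.065
```

```text
t 14.9 tcp [ 0.5091 -0.0129  0.0762] yaw -2.08 tilt xy [ 0.01 -0.25] F [ 0.22  1.41 -1.91] T [ 0.05 -0.06 -0.02] w 0.691 j [-0.17 -0.07  2.01 -0.    1.2   1.44]
delta tool mm [ 1.4  0.5 11.2]
```

Call:
move_arm --rows '[{"tx":0.0005,"ty":0,"tz":0.004,"ax":0,"ay":0,"az":0,"jaw":110},{"tx":0.0005,"ty":0,"tz":0.003,"ax":0,"ay":0,"az":0,"jaw":110}]'

```text
time: 15.1
tool_pos: [0.5098, -0.013, 0.0682]
tool_rot: [0.002, 1.0, -0.018, -0.0]
contact_force: [-0.4, 0.2, -1.3]
gripper_width: 0.693
```

Call:
move_arm --rows '[{"tx":0,"ty":0,"tz":0.002,"ax":0,"ay":0,"az":0,"jaw":110}]'

```text
time: 15.2
tool_pos: [0.5096, -0.013, 0.0657]
tool_rot: [0.002, 1.0, -0.018, -0.001]
contact_force: [-0.3, -0.2, -0.7]
gripper_width: 0.691
```

Call:
move_arm --rows '[{"tx":0,"ty":0,"tz":0.002,"ax":0,"ay":0,"az":0,"jaw":110}]'

```text
time: 15.3
tool_pos: [0.51, -0.0131, 0.0644]
tool_rot: [0.002, 1.0, -0.018, -0.001]
contact_force: [-4.5, 0.2, 12.0]
gripper_width: 0.69
```

Call:
move_arm --rows '[{"tx":0,"ty":0,"tz":-0.0005,"ax":0,"ay":0,"az":0,"jaw":110}]'

```text
time: 15.4
tool_pos: [0.5102, -0.0131, 0.0651]
tool_rot: [0.002, 1.0, -0.018, -0.001]
contact_force: [1.0, 0.7, -1.7]
gripper_width: 0.689
```

```bash
python3 d.py 0.5105 -0.0135 0.065; python3 - <<'E'
from plant import manip
import cv2,pickle
f=manip.grab_frame("scene");pickle.dump(f,open('s10.pkl','wb'));c=f['color'][:,:,::-1]
cv2.imwrite('pics/s10z.png',cv2.resize(c[140:205,235:290],None,fx=9,fy=9,interpolation=cv2.INTER_CUBIC))
E
```

```text
t 15.4 tcp [ 0.5102 -0.0131  0.0651] yaw -2.07 tilt xy [-0.07 -0.24] F [ 1.05  0.74 -1.72] T [ 0.03  0.01 -0.01] w 0.689 j [-0.17 -0.05  2.01 -0.    1.18  1.44]
delta tool mm [0.4 0.4 0.1]
```

View pics/s10z.png

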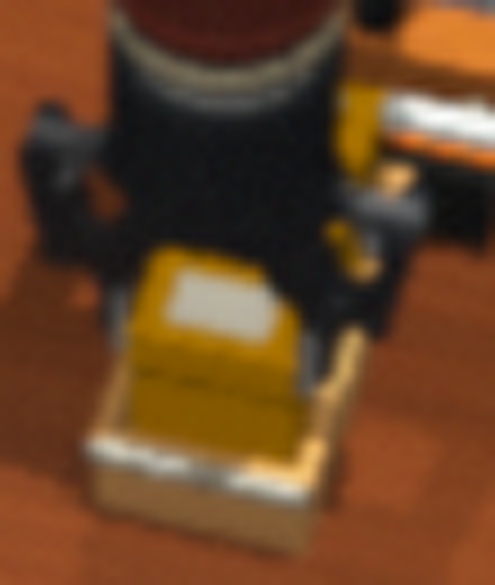

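```bash
python3 - <<'E'
import pickle;from h import *
f=pickle.load(open('s10.pkl','rb'))
P=lambda X:np.round((proj(f,X)-[235,140]+.5)*9-.5)
for zb in(.005,.01,.02):
  for x in (.507,.511): print(zb,x,[P([x+a*.019+b*.03*.035,-.012+.03*b,zb+.09]).tolist() for a,b in((1,-1),(1,1),(-1,-1))])
print(P([.5436,-.012-.04,.045]),P([.5436+.001,-.012+.04,.045]))
E
```

```text
0.005 0.507 [[128.0, 328.0], [296.0, 367.0], [155.0, 244.0]]
0.005 0.511 [[125.0, 337.0], [293.0, 376.0], [152.0, 253.0]]
0.01 0.507 [[128.0, 319.0], [296.0, 358.0], [155.0, 235.0]]
0.01 0.511 [[125.0, 328.0], [293.0, 367.0], [152.0, 244.0]]
0.02 0.507 [[127.0, 302.0], [297.0, 340.0], [155.0, 217.0]]
0.02 0.511 [[124.0, 311.0], [294.0, 350.0], [152.0, 226.0]]
[ 90. 448.] [309. 495.]
```

The carton top's far edge, (130,345)–(300,375), matches a carton standing on the bay floor, and the lip hasn't moved. Lower the last fraction and open.

Call:
move_arm --rows '[{"tx":0,"ty":0,"tz":0.0008,"ax":0,"ay":0,"az":0,"jaw":110},{"tx":0,"ty":0,"tz":0,"ax":0,"ay":0,"az":0,"jaw":70},{"tx":0,"ty":0,"tz":0,"ax":0,"ay":0,"az":0,"jaw":40},{"tx":0,"ty":0,"tz":0,"ax":0,"ay":0,"az":0,"jaw":10},{"tx":0,"ty":0,"tz":0,"ax":0,"ay":0,"az":0,"jaw":10}]'

```text
time: 15.95
tool_pos: [0.5109, -0.0132, 0.0649]
tool_rot: [0.002, 1.0, -0.018, 0.001]
contact_force: [-0.2, 0.2, 0.1]
gripper_width: 0.959
```

```bash
python3 d.py 0.511 -0.012 0.065
```

```text
t 15.95 tcp [ 0.5109 -0.0132  0.0649] yaw -2.07 tilt xy [ 0.06 -0.27] F [-0.16  0.18  0.08] T [0.02 0.04 0.01] w 0.959 j [-0.17 -0.05  2.01 -0.    1.18  1.44]
delta tool mm [ 0.  -1.2 -0.1]
```

Released with no side force. Rising straight up and moving aside for a look.

Call:
move_arm --rows '[{"tx":0,"ty":0,"tz":-0.01,"ax":0,"ay":0,"az":0,"jaw":10},{"tx":0,"ty":0,"tz":-0.02,"ax":0,"ay":0,"az":0,"jaw":10},{"tx":0,"ty":0,"tz":-0.03,"ax":0,"ay":0,"az":0,"jaw":10},{"tx":0,"ty":0,"tz":-0.04,"ax":0,"ay":0,"az":0,"jaw":10},{"tx":0,"ty":0,"tz":-0.04,"ax":0,"ay":0,"az":0,"jaw":10},{"tx":0,"ty":0.04,"tz":0,"ax":0,"ay":0,"az":0,"jaw":10},{"tx":0,"ty":0.045,"tz":0,"ax":0,"ay":0,"az":0,"jaw":10},{"tx":0,"ty":0.045,"tz":0,"ax":0,"ay":0,"az":0,"jaw":10},{"tx":0,"ty":0.045,"tz":0,"ax":0,"ay":0,"az":0,"jaw":10},{"tx":0,"ty":0.045,"tz":0,"ax":0,"ay":0,"az":0,"jaw":10},{"tx":0,"ty":0.03,"tz":0,"ax":0,"ay":0,"az":0,"jaw":10},{"tx":0,"ty":0,"tz":0,"ax":0,"ay":0,"az":0,"jaw":10}]'

```text
time: 17.15
tool_pos: [0.5035, -0.2714, 0.2245]
tool_rot: [0.006, 1.0, -0.015, 0.007]
contact_force: [-0.3, 0.6, 1.2]
gripper_width: 0.96
```

```bash
python3 d.py; python3 - <<'E'
from plant import manip
import cv2,pickle
f=manip.grab_frame("scene");pickle.dump(f,open('s11.pkl','wb'));c=f['color'][:,:,::-1]
cv2.imwrite('pics/s11.png',cv2.resize(c,(800,600),interpolation=cv2.INTER_CUBIC))
cv2.imwrite('pics/s11z.png',cv2.resize(c[135:205,235:300],None,fx=8,fy=8,interpolation=cv2.INTER_CUBIC))
f=manip.grab_frame("top");pickle.dump(f,open('t11.pkl','wb'));c=f['color'][:,:,::-1]
cv2.imwrite('pics/t11z.png',cv2.resize(c[150:290,210:310],None,fx=4.2,fy=4.2,interpolation=cv2.INTER_CUBIC))
E
```

```text
t 17.15 tcp [ 0.5035 -0.2714  0.2245] yaw -1.75 tilt xy [ 0.74 -0.65] F [-0.26  0.58  1.21] T [ 0.04  0.   -0.01] w 0.96 j [-0.62 -0.08  1.76 -0.    1.45  0.98]
```

View pics/s11.png

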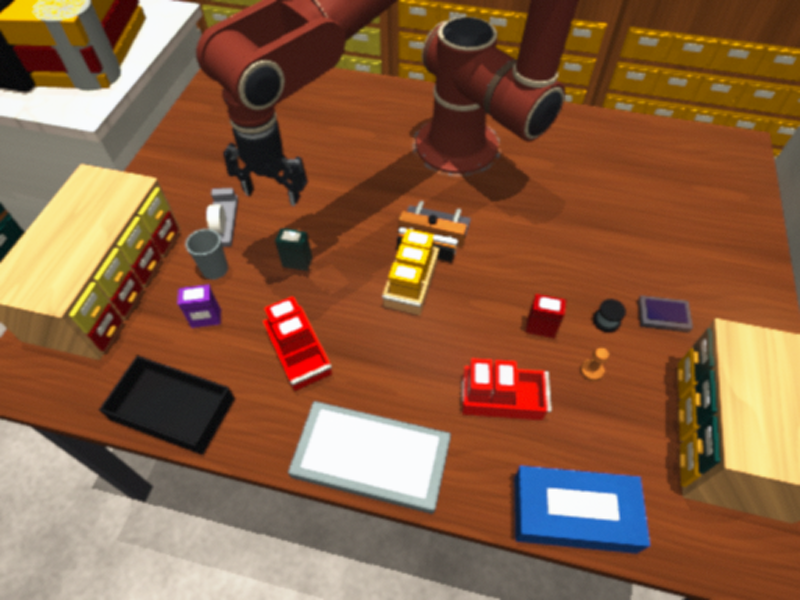

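View pics/s11z.png

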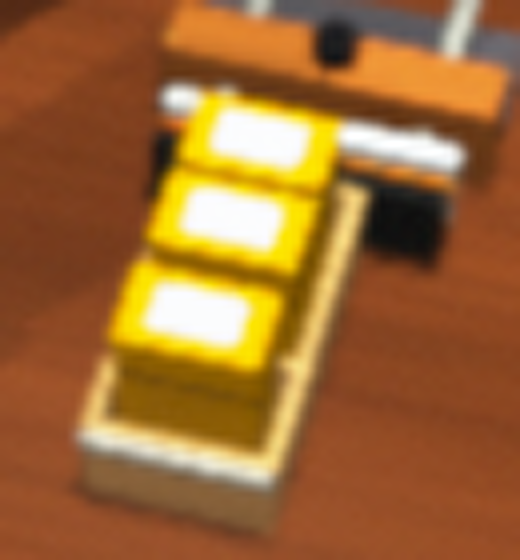

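View pics/t11z.png

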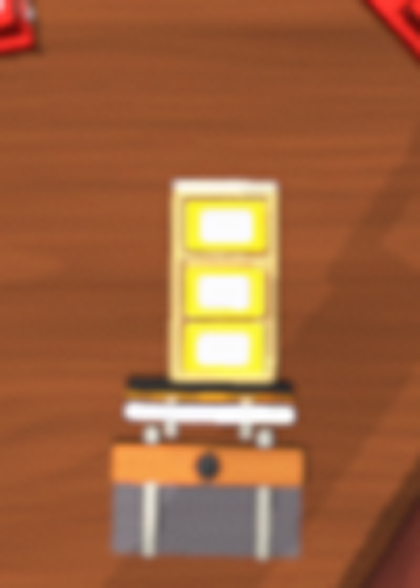

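```bash
python3 - <<'E'
import pickle,cv2,numpy as np
def g(n,a):return cv2.cvtColor(pickle.load(open(n,'rb'))['color'],cv2.COLOR_RGB2GRAY).astype(np.float32)[a]
print('drawer, before/after carton',cv2.phaseCorrelate(g('top5.pkl',np.s_[224:246,244:282]),g('t11.pkl',np.s_[224:246,244:282])))
print('drawer scene',cv2.phaseCorrelate(g('scene5.pkl',np.s_[186:205,240:275]),g('s11.pkl',np.s_[186:205,240:275])))
print('pad vs start',cv2.phaseCorrelate(g('top0.pkl',np.s_[236:252,274:286]),g('t11.pkl',np.s_[236:252,274:286])))
a=g('top0.pkl',np.s_[230:262,280]);b=g('t11.pkl',np.s_[230:262,280]);print(a.astype(int));print(b.astype(int))
E
```

```text
drawer, before/after carton ((-0.007482024074715099, 0.13711826747056755), 0.9602411543329556)
drawer scene ((0.31990853756508386, 0.11351992030124869), 0.8464936153756247)
pad vs start ((-2.1167426781110823, 5.037654232666135), 0.22662827496727309)
[ 95  94  95  95  96  97  98  98  98  93  87  84  86  95 104 100 106 126
 141 139 121 104  98  98  92  85 102 143 165 172 175 176]
[ 87  85  85  84  85  86  86  88  88  87  82  76  75  77  81  88  99 119
 134 134 112  93  88  88  86  80  92 127 148 154 158 160]
```

The drawer hasn't shifted, and the pad edge sits about 0.7 px (roughly 2 mm) further in than at the start, so it is still under load. Handing in.

```bash
python3 -c "
from plant import manip
print(manip.job_done())"
```

```text
the job is handed in; nothing more can be done
None
```

I dragged the drawer onto the stop's pad by its far lip, then stood the yellow carton in its rear bay. The job was handed in at about 17 s; no verdict was reported.

**Drag and press:** I hooked two fingers behind the lip and pulled the drawer about 100 mm while turning it square. I pressed the pad to about 8 N, taken as 11 N at the wrist less about 3 N of sliding friction. It was held for about a second, then eased off.

**Carton:** I gripped it across its 60 mm side, lowered it into the bay and released it with no side force. At touchdown the wrist force peaked briefly at 12 N upward and 4.5 N sideways; I backed off before opening.

**Last checks:**
- **Position:** The pictures show the carton upright on the bay floor, and the drawer within about 0.1 px (under 1 mm) of its place before the carton in the top view. The scene view gave about 0.3 px.
- **Pad contact:** The pad's edge looks about 0.7 px (roughly 2 mm) further in than at the start, so the drawer should still be touching it. That is inferred, since force between drawer and pad can't be read directly. An image correlation of the pad against the first picture was too weak to use.
- **Squareness:** The top view puts the drawer at about -2.5° and the scene view at about +0.4°. The stop itself reads about -1° to -2°, so the drawer should be within the 4.6° limit.
- **Other things:** Nothing else on the counter looks moved.

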